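# Clamp a busbar in the drill jig

### The job

Get the loose copper busbar ready for drilling: slide it in until it sits home against the jig's end stop, then screw the clamp down with its T-handle (clockwise, it takes a few half turns) until the bar is firmly held there. Copper is soft, so stop when the handle pulls up firm and don't bruise the bar by overtightening, and leave the other things on the bench where they are.

Things in the scene. Friction and masses are not known exactly. Their poses are not given: they have to be found in the camera images.
- jig: Drill jig for copper bar, bolted to the bench: aluminium bed 110 (x) x 215 (y) x 30 mm high. Origin on the bench under the clamp screw's axis, z up. The bar's channel runs along y from the open end (bed ends at y = -115 mm) to the end stop (y = +85). Steel fences, inner faces at x = -16.5 and +16.5 mm, y = -115 to +35, tops 38 mm above the bench, guide the bar.
- stop_face (a point): Centre of the end stop's face, 35 mm above the bench (mid-thickness of a bar in the jig), where the tip of a bar that is home lies. Axes as the jig. In front of it a flat bush plate (106 x 36 mm, y = 38 to 74 mm in the jig's frame, underside 46, top 58 mm above the bench) with one drill bush spans the bar.
- bridge_top (a point): Point on the jig at the middle of the steel clamp bridge's boss top, 92 mm above the bench, on the screw's axis. Bridge: 110 mm along jig x, 34 mm along y, underside 64, top 84 mm above the bench, boss 36 mm across. The vertical clamp screw (16 mm) runs through it; its swivel foot (28 mm across) does not turn. Heights of bridge, foot and T-bar differ by up to 2 mm from jig to jig.
- screw_axis (a point): Point fixed to the jig on the screw's axis, 130 mm above the bench. T-bar: level round steel bar through a hub 26 mm across on top of the screw, 11 mm thick, 156 mm long over its two end caps (16 mm across, 8 mm long). Take it about 57 mm from the axis, one finger either side, from above. Its centre line stands 141 mm above the bench (2 mm more or less) at screw_turn 0, 1.9 mm lower per rad.
- screw_turn (a joint): Turn of the T-handle, rad; grows clockwise seen from above, 12 mm down a turn. T-bar yaw = jig yaw minus this. The foot meets the bar at 5.9 to 8.1 rad: feel it. Torque while turning: 0.6 N m free; climbs within 0.5 rad once it bears; firm at 0.8 to 1 (1.5 times free); 1.17 bruises. Fingers loosely round the T-bar at 57 mm: 10 N free, 14 to 16 firm; a tight grip hides part as wrist twist.
- bar_mid (a point): Centre of the loose copper busbar (half-way up): flat bar 30 (x) x 250 (y) x 10 mm, 0.67 kg. It lies flat on the bed (underside 30, top 40 mm above the bench) between the fences, 1.5 mm play each side, 20 to 45 mm short of the stop; 70 to 95 mm of it sticks out of the jig's open end, free all round. Home, this point lies 40 mm on the -y side of the screw's axis.
- bar_tip (a point): Centre of the busbar's end face nearest the end stop (125 mm along +y from bar_mid). Axes as the bar.
- offcut_mid (a point): Bystander: centre of a loose copper offcut 30 x 90 x 10 mm lying flat on the bench on the jig's robot side.
- screwdriver_grip (a point): Bystander: handle of a loose screwdriver, 190 mm long, lying on the bench on the jig's far side.
- oil_tin_mid (a point): Bystander: centre of a closed steel tin of cutting oil, 52 mm across, 75 mm high, standing beyond the end stop.
Not all that is in view belongs to the job. What is meant by the jig is not blue, green or yellow, and is the larger of those in its own colour.

How it is judged:
By the outcome, as a careful person would: the job done as asked, in the order asked, and still so for the second after the job is handed in, with the robot touching nothing.
It also fails if it takes over 72 s, if anything falls off the work surface, if the arm or the gripper's body presses on something with over 40 N, if the wrist force passes 120 N, or if a joint passes its speed limit or range.

### The arm

A 6-joint arm with a two-finger parallel gripper is mounted at the origin on the work surface. World frame = base frame: x ahead of the robot, y to its left, z up, the work surface at z = 0. Lengths are in m, angles in degrees, forces in N, time in s.
With the tool pointing down it reaches from about 0.25 to 0.725 m from the base axis. Payload 9.7 kg.
Tool frame: the origin (TCP) lies between the finger pads; the fingertips stand 11 mm ahead of it and the grasp point (between the pads) lies 8 mm behind it; y points along the fingers, x is the direction in which the jaws open and shut, and the axes are right-handed (so a half turn about y gives the same grasp; the last joint's range is limited). The gripper opens to 85 mm and grips with 20 to 120 N. Pads are 22 mm wide; open, the fingers measure 114 mm over their backs; the gripper's body (76 mm by 85 mm) begins 54 mm behind the grasp point. The pads swing forward as they close: fully open they stand 13 mm farther back than shut.
Start: joints at [75.287, 4.979, 10.078, 95.1, 0, 90], TCP at [0.14, 0.532, 0.208] pointing down, gripper open.
Joint ranges: [-179.16, 179.16], [-48.56, 103.87], [-65.8, 70.77], [-126.05, 130.52], [-82.76, 87.17], [-180, 180]. Speed limits (degrees/s): [127.2, 127.2, 147.25, 180, 180, 180].

### API

Orientations are given as [roll, pitch, yaw] about the fixed x, y, z axes, in that order (R = Rz(yaw) Ry(pitch) Rx(roll)).
In Python, from workcell import bot, vision gives the robot as it stands. The module is installed in compiled form; this text tells all that it offers.
- The arm moves only by the shell command python3 -m crank 'ROWS' [OPENING] [FORCE]. ROWS is text: rows parted by semicolons, each of 6 numbers parted by spaces: the shift along the tool's x, y, z in m, then the turn, a rotation vector about the tool's x, y, z in rad. A call has 1 to 8 rows; each row is the pose to reach, as a shift and turn from the pose commanded when the call began, along the tool's axes at that moment; what a row does not reach only later rows make up. A row lasts 1/10 s, in which the tool goes at most 50 mm and 8.59 degrees, less where a joint would pass 70% of its speed; a pose out of reach is approached as far as the arm can. A call with a gripper value outside its range is refused whole. OPENING is the gripper's target within -1 to 1 (shut at 1, half-way at 0, fully open at -1), set as the call begins (- or left out, the last holds). The fingers move at their own pace and stop on an object; FORCE is the grip in N (left out, the last holds). Time passes only in rows, so rows that repeat a pose let the fingers close. It gives the time, the measured TCP pose, the force and the opening at its end, in the units of the state.
- bot.get_obs(): the state, without advancing time (a new reading comes with each control period).
- vision.camera(name): name is "scene" or "top"; returns the picture (384x512x3 uint8, red, green, blue); there is no depth.
- vision.get_calibration(name): a dict with "fx", "fy", "cx", "cy" (pixels), "rvec" (rotation vector, rad) and "tvec" (3), from world to camera coordinates, as OpenCV has them. Camera axes: x right, y down, z forward; pixel columns grow to the right and rows downward; lengths in m; the calibration is good to about 2 mm. A picture is of the moment at which its call begins. get_calibration takes no time and is no camera call.
- bot.job_done(): hands the job in, once; it reports no verdict.
The state is a dict: "time": time; "q": joint angles; "qd": joint speeds; "joint_efforts": joint torques, N m; "ee_pos": TCP position; "tcp_rot": TCP orientation; "wrist_force": force on the tool from outside, world axes, zero at the start; "torque": the same for the moment, N m; "opening": finger opening in m.
Only numpy, scipy, OpenCV 4.12 (cv2) and the standard library are available. Lean on these libraries where they do the work, as an engineer would, in place of code of your own. Each camera call takes 0.05 s, during which the arm holds its last target. There are 200 camera calls.

## Working session

There is one attempt and no reset: what is moved stays moved. The work goes in short steps, Python scripts to look and compute and a shell command to move; the robot and the scene stay as the last step left them, time stands still between calls to the robot, and variables do not carry over. Pictures are saved under pics/ and viewed, about 8 in all and at most 12, crops included, and the job is handed in when it is done.

```bash
mkdir -p pics; ls
python3 - <<'E'
from workcell import bot, vision
import cv2
for n in("scene","top"):
    cv2.imwrite(f"pics/{n}0.png",cv2.cvtColor(vision.camera(n),cv2.COLOR_RGB2BGR)); print(vision.get_calibration(n))
print(bot.get_obs())
E
```

```text
pics
{'fx': 468.0529686885865, 'fy': 468.0529686885865, 'cx': 253.56884448277208, 'cy': 201.0504874192676, 'rvec': array([ 1.66335131,  1.67154232, -0.86806409]), 'tvec': array([-0.02379608, -0.21982455,  1.74551799])}
{'fx': 359.944842297043, 'fy': 359.944842297043, 'cx': 259.21594112473497, 'cy': 187.96826129859798, 'rvec': array([ 2.13410919, -2.15192729,  0.19059249]), 'tvec': array([0.04487025, 0.53439263, 0.79719493])}
{'time': 0.1, 'q': array([7.52882101e+01, 5.00752813e+00, 1.00383022e+01, 9.50995920e+01,
       5.68367756e-04, 8.99996471e+01]), 'qd': array([-0.0944717 , -0.08725337,  0.05616652, -0.08218506, -0.08972514,
       -0.07044778]), 'joint_efforts': array([-8.28260490e-04, -5.21559834e+01,  4.65653336e+01,  1.60389533e-02,
       -1.08534589e-04,  5.14932438e-06]), 'ee_pos': array([0.13961289, 0.53173891, 0.20775182]), 'tcp_rot': array([-8.99994312e+01,  6.88178527e-02,  7.52885630e+01]), 'wrist_force': array([ 0.07530368, -0.02487506,  0.50000815]), 'torque': array([-0.04760521,  0.00159283,  0.02816238]), 'opening': 0.08555789642045357}
```

View pics/scene0.png

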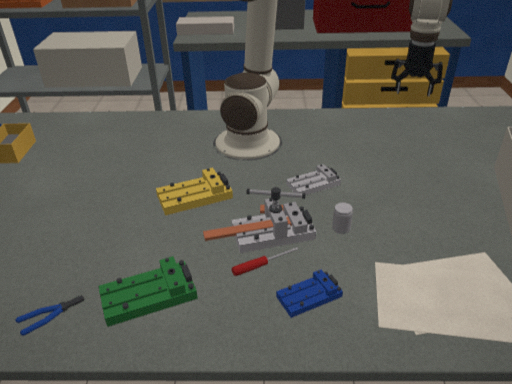

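View pics/top0.png

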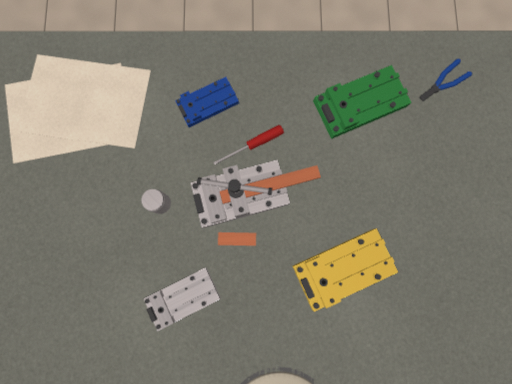

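Candidates for the jig (top picture): silver large with copper bar (240,195), small silver (181,299), yellow (345,270), green (362,100), blue (208,102). The description excludes the coloured ones and picks the larger silver one at (240,195). For the bar, it's the long copper one (280,183) rather than the offcut (237,239). I'll check this in a close crop.

```bash
cat > h.py <<'E'
import numpy as np, cv2
from workcell import bot, vision
def cam(n):
    c=vision.get_calibration(n); K=np.array([[c['fx'],0,c['cx']],[0,c['fy'],c['cy']],[0,0,1.]])
    return K,cv2.Rodrigues(c['rvec'])[0],np.asarray(c['tvec'],float)
def ray(n,p,z):
    K,R,t=cam(n); o=-R.T@t; d=R.T@np.linalg.inv(K)@np.array([p[0],p[1],1.]); return o+d*(z-o[2])/d[2]
def proj(n,P):
    c=cam(n); return cv2.projectPoints(np.atleast_2d(np.array(P,float)),c[1],c[2],c[0],None)[0][:,0]
def copper(im):
    h=cv2.cvtColor(im,cv2.COLOR_RGB2HSV); return cv2.inRange(h,(3,110,90),(16,255,255))
E
python3 - <<'E'
from h import *
t=cv2.imread("pics/top0.png"); s=cv2.imread("pics/scene0.png")
a=cv2.resize(t[150:250,180:330],None,fx=5,fy=5,interpolation=cv2.INTER_CUBIC)
cv2.imwrite("pics/tc.png",a)
b=cv2.resize(s[170:260,195:355],None,fx=5,fy=5,interpolation=cv2.INTER_CUBIC)
cv2.imwrite("pics/sc.png",b)
K,R,tv=cam("top");print("campos",-R.T@tv)
m=copper(t[...,::-1].copy())
n,l,st,ce=cv2.connectedComponentsWithStats(m)
for i in range(1,n):
    if st[i,4]>15:
        ys,xs=np.nonzero(l==i); r=cv2.minAreaRect(np.c_[xs,ys].astype(np.float32)); print(st[i],r,[ray("top",p,.04).round(4)[:2] for p in cv2.boxPoints(r)])
E
```

```text
campos [0.39843726 0.05314028 0.87265826]
[246 166  75  24 774] ((283.14727783203125, 180.42739868164062), (12.88313102722168, 73.6270980834961), 75.0685806274414) [array([0.5457, 0.0715]), array([ 0.5903, -0.0975]), array([ 0.5601, -0.1043]), array([0.5161, 0.0639])]
[220 190  10  13 100] ((224.6470947265625, 196.08824157714844), (12.12678050994873, 8.00367546081543), 75.96376037597656) [array([0.5284, 0.1338]), array([0.5328, 0.1157]), array([0.505 , 0.1087]), array([0.5006, 0.1267])]
[244 191  16   6  59] ((251.5, 193.5), (15.0, 5.0), -0.0) [array([0.5165, 0.0761]), array([0.5284, 0.076 ]), array([0.5281, 0.0409]), array([0.5163, 0.0411])]
[218 232  38  14 473] ((236.50384521484375, 238.3930206298828), (37.36903381347656, 12.527726173400879), 2.0454084873199463) [array([0.4064, 0.1366]), array([0.4348, 0.1358]), array([0.431 , 0.0501]), array([0.4026, 0.0514])]
```

View pics/tc.png

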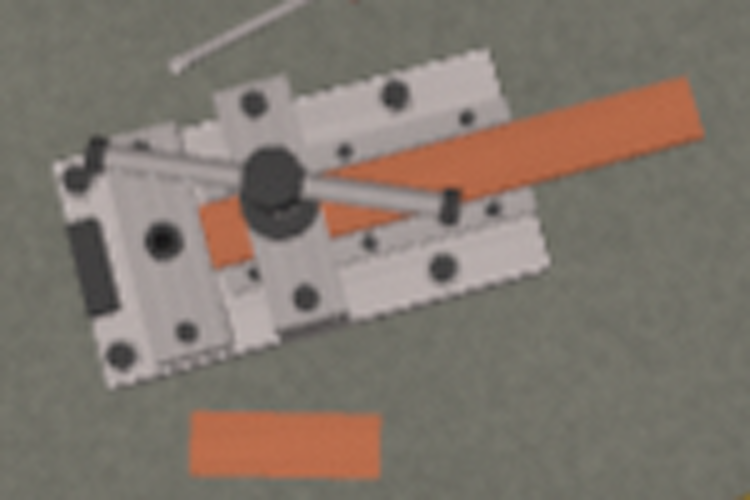

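View pics/sc.png

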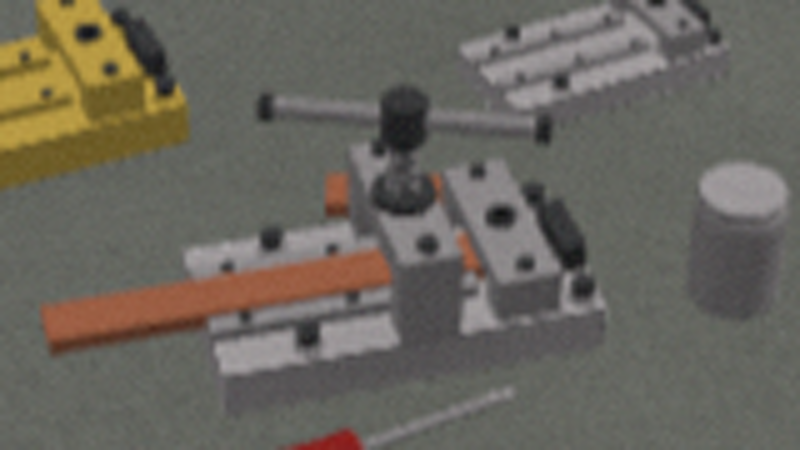

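The crops confirm the choice: large silver jig with bridge and T-handle, bar end at crop (696,106), T-bar caps at (97,155) and (451,206), bed corners at (488,50), (550,268), (108,388), (55,162).

Run:
```python
from h import *
f=lambda p:(p[0]/5+180-.4,p[1]/5+150-.4)
g=lambda p:(p[0]/5+195-.4,p[1]/5+170-.4)
c=np.array([ray("top",f(p),.03)[:2] for p in [(488,50),(550,268),(108,388),(55,162)]])  # open far, open near, stop near, stop far
src=np.array([[55,-115],[-55,-115],[-55,100],[55,100]])/1000.
# far=+x world, stop at +y world ; jig +y ~ world +y => jig +x ~ +x
A=src-src.mean(0);B=c-c.mean(0);U,S,V=np.linalg.svd(A.T@B);R=(U@V).T
yaw=np.arctan2(R[1,0],R[0,0]);t=c.mean(0)-R@src.mean(0)
print("jig",t,np.degrees(yaw),"res mm",((src@R.T+t-c)*1000).round(1).tolist())
e=[ray("top",f(p),.04)[:2] for p in [(688,78),(704,135),(199,207),(216,268)]]
for p in e: print("bar corner in jig mm",((p-t)@R*1000).round(1))
a,b=[ray("top",f(p),.141)[:2] for p in [(97,155),(451,206)]]
print("caps",a,b,"mid",(a+b)/2,"len",np.linalg.norm(a-b),"yaw",np.degrees(np.arctan2(*(a-b)[::-1])))
# triangulate caps with scene
def tri(pt,ps):
    P=[cam(n)[0]@np.c_[cam(n)[1],cam(n)[2]] for n in("top","scene")]
    X=cv2.triangulatePoints(P[0],P[1],np.array(pt,float),np.array(ps,float))[:,0];return X[:3]/X[3]
X1=tri(f((97,155)),g((543,129)));X2=tri(f((451,206)),g((265,107)));print(X1,X2,(X1+X2)/2)
print("hub",tri(f((273,175)),g((405,95))))
```

```text
jig [0.52404032 0.09329381] 14.552836412087235 res mm [[0.4, -0.5], [-0.3, -0.7], [0.2, 0.2], [-0.3, 1.0]]
bar corner in jig mm [  14.9 -201.4]
bar corner in jig mm [ -13.4 -200.8]
bar corner in jig mm [14.7 37.8]
bar corner in jig mm [-15.2  37.1]
caps [0.53498623 0.16597159] [0.51263278 0.02019091] mid [0.52380951 0.09308125] len 0.14748451883565356 yaw 81.28238619152829
[0.53548677 0.16606267 0.13829504] [0.51308133 0.01956792 0.13819694] [0.52428405 0.0928153  0.13824599]
hub [0.52404015 0.09334279 0.15280948]
```

```bash
cat >> h.py <<'E'
from scipy.spatial.transform import Rotation as Ro
J=np.array([.524,.0933]); JY=14.55
def jig(x,y):
    a=np.radians(JY); return J+np.array([[np.cos(a),-np.sin(a)],[np.sin(a),np.cos(a)]])@[x,y]
def togo(x,y,z,yaw):
    o=bot.get_obs(); R0=Ro.from_euler('xyz',o['tcp_rot'],degrees=True); R1=Ro.from_euler('xyz',[-90,0,yaw],degrees=True)
    print("shift",R0.inv().apply(np.array([x,y,z])-o['ee_pos']).round(4),"rv",(R0.inv()*R1).as_rotvec().round(4),"t",o['time'],"q",o['q'].round(1))
def st():
    o=bot.get_obs(); R=Ro.from_euler('xyz',o['tcp_rot'],degrees=True)
    print("t",o['time'],"pos",o['ee_pos'].round(4),"rot",o['tcp_rot'].round(2),"F tool",R.inv().apply(o['wrist_force']).round(2),"T",o['torque'].round(2),"op",round(o['opening'],4),"q6",o['q'][5].round(1))
E
python3 -c "
from h import *
p=jig(0,-.23);print(p);togo(*p,.2,JY)"
```

```text
[ 0.5817817  -0.12932362]
shift [-0.5271  0.0084 -0.5956] rv [ 6.0000e-04  1.0601e+00 -1.1000e-03] t 0.1 q [75.3  5.  10.  95.1  0.  90. ]
```

```bash
r='-.527 .008 -.596 0 1.06 0'
python3 -m crank '-.527 .008 -.596 0 1.06 0;-.527 .008 -.596 0 1.06 0;-.527 .008 -.596 0 1.06 0;-.527 .008 -.596 0 1.06 0;-.527 .008 -.596 0 1.06 0;-.527 .008 -.596 0 1.06 0;-.527 .008 -.596 0 1.06 0;-.527 .008 -.596 0 1.06 0' 1 20
python3 -c "
from h import *
p=jig(0,-.23);togo(*p,.2,JY);st()"
```

```text
time: 0.9
ee_pos: [0.3628, 0.1977, 0.2043]
tcp_rot: [-90.0, -0.0, 14.3]
wrist_force: [1.6, 0.2, -0.3]
opening: 0.0004
shift [ 0.1317  0.0043 -0.3709] rv [-0.0001 -0.0051  0.0003] t 0.9 q [ 28.6 -13.7  -7.9  95.8  -0.  104.3]
t 0.9 pos [0.3628 0.1977 0.2043] rot [-9.000e+01 -2.000e-02  1.426e+01] F tool [ 1.64  0.31 -0.2 ] T [ 0.06 -0.01 -0.04] op 0.0004 q6 104.3
```

```bash
python3 -m crank '.132 .004 -.371 0 0 0;.132 .004 -.371 0 0 0;.132 .004 -.371 0 0 0;.132 .004 -.371 0 0 0;.132 .004 -.371 0 0 0;.132 .004 -.371 0 0 0;.132 .004 -.371 0 0 0;.132 .004 -.371 0 0 0'
python3 -c "
from h import *
p=jig(0,-.23);togo(*p,.2,JY);togo(*p,.039,JY);st()"
```

```text
time: 1.7
ee_pos: [0.584, -0.1287, 0.1997]
tcp_rot: [-90.0, 0.0, 14.5]
wrist_force: [-0.1, 1.1, 0.6]
opening: -0.0005
shift [-0.0023 -0.0003 -0.0001] rv [-0.0002 -0.0008 -0.0006] t 1.7 q [-12.4  11.6  16.5  94.9  -0.   63.1]
shift [-2.200e-03  1.607e-01 -1.000e-04] rv [-0.0002 -0.0008 -0.0006] t 1.7 q [-12.4  11.6  16.5  94.9  -0.   63.1]
t 1.7 pos [ 0.584  -0.1287  0.1997] rot [-8.999e+01  3.000e-02  1.451e+01] F tool [ 0.15 -0.62  1.12] T [ 0.02 -0.02  0.01] op -0.0005 q6 63.1
```

```bash
python3 -m crank '-.002 .05 0 0 0 0;-.002 .1 0 0 0 0;-.002 .14 0 0 0 0;-.002 .161 0 0 0 0;-.002 .161 0 0 0 0;-.002 .161 .008 0 0 0;-.002 .161 .014 0 0 0;-.002 .161 .016 0 0 0'
python3 -c "
from h import *
st()"
python3 -m crank '0 0 .003 0 0 0;0 0 .006 0 0 0;0 0 .01 0 0 0;0 0 .014 0 0 0'
python3 -c "
from h import *
st()"
python3 -m crank '0 0 .004 0 0 0;0 0 .008 0 0 0;0 0 .011 0 0 0;0 0 .014 0 0 0'
python3 -c "
from h import *
st()"
```

```text
time: 2.5
ee_pos: [0.5781, -0.1106, 0.0413]
tcp_rot: [-90.1, -0.1, 14.6]
wrist_force: [0.6, 0.2, 0.2]
opening: -0.0003
t 2.5 pos [ 0.5781 -0.1106  0.0413] rot [-90.06  -0.14  14.6 ] F tool [ 0.63 -0.18  0.09] T [-0.04 -0.01  0.01] op -0.0003 q6 64.6
time: 2.9
ee_pos: [0.5737, -0.0976, 0.0394]
tcp_rot: [-90.0, -0.0, 14.5]
wrist_force: [0.2, -0.4, -0.7]
opening: 0.0001
t 2.9 pos [ 0.5737 -0.0976  0.0394] rot [-90.    -0.    14.55] F tool [ 0.13  0.66 -0.49] T [ 0.03 -0.02 -0.06] op 0.0001 q6 65.8
time: 3.3
ee_pos: [0.5701, -0.084, 0.0394]
tcp_rot: [-90.0, 0.0, 14.6]
wrist_force: [0.1, -1.4, -0.4]
opening: 0.0002
t 3.3 pos [ 0.5701 -0.084   0.0394] rot [-90.     0.    14.56] F tool [-0.21  0.35 -1.4 ] T [0.01 0.02 0.02] op 0.0002 q6 67.1
```

```bash
python3 -m crank '0 0 .002 0 0 0;0 0 .0035 0 0 0;0 0 .005 0 0 0;0 0 .005 0 0 0'
python3 -c "
from h import *
st()"
```

```text
time: 3.7
ee_pos: [0.5689, -0.0793, 0.0394]
tcp_rot: [-90.0, 0.0, 14.6]
wrist_force: [-0.1, 0.1, 0.5]
opening: -0.0002
t 3.7 pos [ 0.5689 -0.0793  0.0394] rot [-90.     0.    14.56] F tool [-0.11 -0.48  0.1 ] T [-0.01 -0.01  0.03] op -0.0002 q6 67.5
```

```bash
python3 - <<'E'
from h import *
im=vision.camera("top"); cv2.imwrite("pics/t2.png",im[...,::-1])
m=copper(im); n,l,s,c=cv2.connectedComponentsWithStats(m)
for i in range(1,n):
    if s[i,4]>15:
        ys,xs=np.nonzero(l==i); a=np.radians(JY)
        P=np.array([(ray("top",p,.04)[:2]-J) for p in zip(xs,ys)])@np.array([[np.cos(a),-np.sin(a)],[np.sin(a),np.cos(a)]])*1000
        print(s[i],P.min(0).round(1),P.max(0).round(1))
E
python3 -m crank '0 0 .001 0 0 0;0 0 .002 0 0 0'
python3 -m crank '0 0 .001 0 0 0;0 0 .002 0 0 0'
python3 -c "
from h import *
st()"
```

```text
[246 168  67  22 645] [ -14.8 -180.6] [ 16.2 -26.5]
[220 190  10  13 101] [-15.   19.5] [14.4 38.2]
[244 191  16   6  58] [-14.7 -50.5] [ -0.1 -17.8]
[218 232  38  14 475] [-126.8  -17.4] [-77.4  70.6]
time: 3.95
ee_pos: [0.5685, -0.0775, 0.0393]
tcp_rot: [-90.0, 0.0, 14.5]
wrist_force: [-0.2, 0.4, -0.1]
opening: 0.0003
time: 4.15
ee_pos: [0.5679, -0.0755, 0.0393]
tcp_rot: [-90.0, 0.0, 14.6]
wrist_force: [-0.7, 0.4, -0.6]
opening: 0.0001
t 4.15 pos [ 0.5679 -0.0755  0.0393] rot [-90.     0.    14.55] F tool [-0.56  0.6   0.56] T [-0.04  0.01  0.04] op 0.0001 q6 67.9
```

```bash
for i in 1; do python3 -m crank '0 0 .001 0 0 0;0 0 .002 0 0 0;0 0 .002 0 0 0'|sed -n '2p;4p'
python3 -m crank '0 0 .001 0 0 0;0 0 .002 0 0 0;0 0 .002 0 0 0'|sed -n '2p;4p'
python3 -m crank '0 0 .001 0 0 0;0 0 .002 0 0 0;0 0 .002 0 0 0'|sed -n '2p;4p'
done
python3 -c "
from h import *
st()
im=vision.camera('scene'); cv2.imwrite('pics/s2.png',cv2.resize(im[170:260,195:355,::-1],None,fx=5,fy=5,interpolation=cv2.INTER_CUBIC))"
```

```text
ee_pos: [0.5674, -0.0735, 0.0394]
wrist_force: [-0.5, -0.8, -0.5]
ee_pos: [0.5669, -0.0715, 0.0394]
wrist_force: [0.0, 0.1, 0.6]
ee_pos: [0.5664, -0.0696, 0.0394]
wrist_force: [-0.8, 0.2, 0.5]
t 5.05 pos [ 0.5664 -0.0696  0.0394] rot [-90.     0.    14.56] F tool [-0.7  -0.49  0.35] T [-0.04 -0.02 -0.01] op -0.0003 q6 68.4
```

View pics/s2.png

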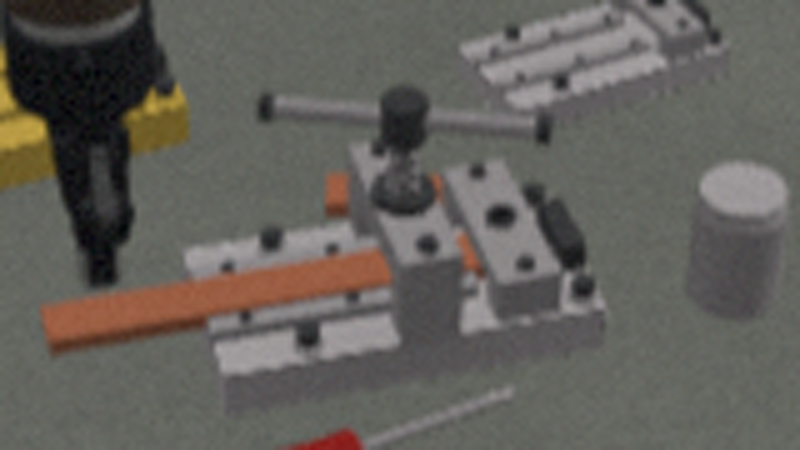

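```bash
python3 -c "
from h import *
o=bot.get_obs();p=o['ee_pos'];print(o['q'])
for P in [p,p-[0,0,.011],[.5903,-.0975,.04],[.5601,-.1043,.04],p+[0,0,.1]]:
  a=proj('scene',P)[0];b=proj('top',P)[0];print(((a+.4-[195,170])*5).round(),((b+.4-[180,150])*5).round())
im=vision.camera('top'); cv2.imwrite('pics/t3.png',cv2.resize(im[150:250,180:330,::-1],None,fx=5,fy=5,interpolation=cv2.INTER_CUBIC))"
```

```text
[-7.01271352e+00  7.87460049e+00 -5.46354057e+00  7.66609125e+01
 -7.57897737e-04  6.84300888e+01]
[104. 314.] [630. 125.]
[105. 330.] [627. 130.]
[ 48. 343.] [687.  76.]
[ 41. 306.] [704. 138.]
[ 90. 166.] [664.  78.]
```

View pics/t3.png

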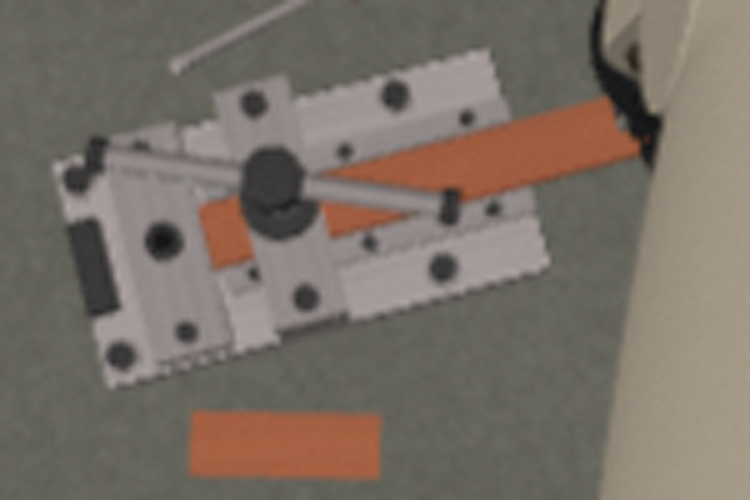

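```bash
python3 -c "
from h import *
im=vision.camera('scene'); 
p=bot.get_obs()['ee_pos']
a=im[120:250,185:285,::-1]; a=cv2.resize(a,None,fx=4.5,fy=4.5,interpolation=cv2.INTER_CUBIC)
a=cv2.convertScaleAbs(a,alpha=1.6,beta=25)
cv2.imwrite('pics/s3.png',a)
for dz in (-.011,0,.008,.062): print(dz,((proj('scene',p+[0,0,dz])[0]-[185,120])*4.5).round())
im=vision.camera('scene')
"
```

```text
-0.011 [138. 520.]
0 [137. 506.]
0.008 [136. 496.]
0.062 [129. 425.]
```

View pics/s3.png

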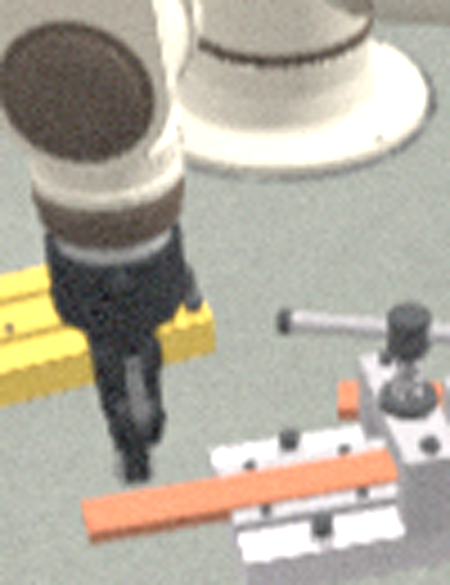

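```bash
python3 -c "
from h import *
q=(135/4.5+185,480/4.5+120)
for z in (.02,.028,.04,.05,.06,.07):
  P=ray('scene',q,z);print(z,P.round(4),((proj('top',P)[0]+.4-[180,150])*5).round())
im=vision.camera('top');g=im[...,::-1][150:200,270:340]
cv2.imwrite('pics/t4.png',cv2.convertScaleAbs(cv2.resize(g,None,fx=10,fy=10,interpolation=cv2.INTER_CUBIC),alpha=1.6,beta=20))
"
```

```text
0.02 [ 0.5182 -0.076   0.02  ] [641. 232.]
0.028 [ 0.5279 -0.0747  0.028 ] [640. 209.]
0.04 [ 0.5425 -0.0726  0.04  ] [638. 175.]
0.05 [ 0.5547 -0.0709  0.05  ] [637. 146.]
0.06 [ 0.5668 -0.0692  0.06  ] [635. 116.]
0.07 [ 0.5789 -0.0674  0.07  ] [634.  85.]
```

View pics/t4.png

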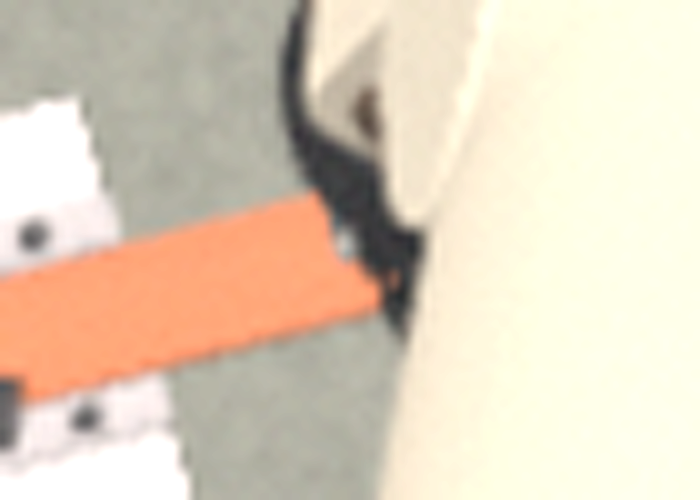

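```bash
python3 -c "
from h import *
for z in (.19,.208,.228,.248,.3): print(z,proj('scene',[.1396,.5317,z])[0].round(1), proj('top',[.1396,.5317,z])[0].round(1))
a=cv2.imread('pics/scene0.png')[20:110,370:460];cv2.imwrite('pics/s5.png',cv2.convertScaleAbs(cv2.resize(a,None,fx=6,fy=6,interpolation=cv2.INTER_CUBIC),alpha=1.6,beta=20))
"
```

```text
0.19 [409.3 109.6] [-20.7 401. ]
0.208 [410.3 104.4] [-28.7 405.5]
0.228 [411.4  98.5] [-38.2 410.9]
0.248 [412.5  92.6] [-48.4 416.6]
0.3 [415.5  76.7] [-78.5 433.4]
```

View pics/s5.png

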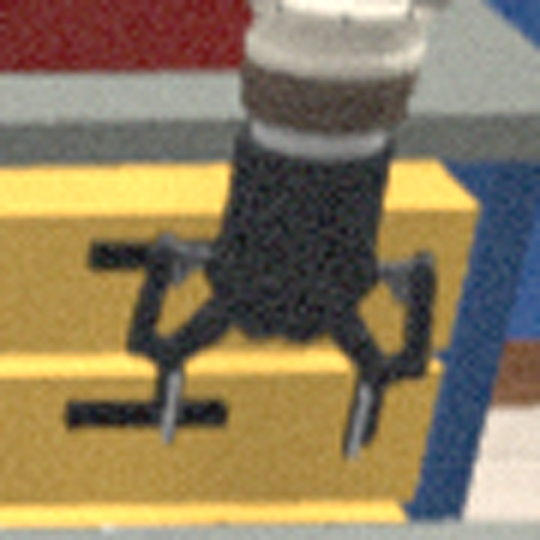

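The pictures and the missing contact force agree: the fingertips really stand about 32 mm higher than the reported TCP implies, at both poses. They are passing over the bar, and it has not moved. I'll back off, go 32 mm lower and push again, watching the force.

```bash
python3 -m crank '0 0 -.03 0 0 0;0 0 -.058 0 0 0;0 0 -.058 0 0 0;0 .01 -.058 0 0 0;0 .018 -.058 0 0 0;0 .025 -.058 0 0 0;0 .030 -.058 0 0 0;0 .030 -.058 0 0 0'
python3 -c "
from h import *
st()"
python3 -m crank '0 0 .004 0 0 0;0 0 .008 0 0 0;0 0 .011 0 0 0;0 0 .014 0 0 0'|sed -n '2p;4p'
python3 -m crank '0 0 .002 0 0 0;0 0 .004 0 0 0;0 0 .006 0 0 0'|sed -n '2p;4p'
python3 -m crank '0 0 .002 0 0 0;0 0 .004 0 0 0;0 0 .006 0 0 0'|sed -n '2p;4p'
python3 -c "
from h import *
st()"
```

```text
time: 6.1
ee_pos: [0.5804, -0.1253, 0.0083]
tcp_rot: [-90.0, 0.1, 14.6]
wrist_force: [0.3, -0.8, 0.5]
opening: 0.0
t 6.1 pos [ 0.5804 -0.1253  0.0083] rot [-8.996e+01  8.000e-02  1.459e+01] F tool [ 0.07 -0.47 -0.87] T [ 0.02  0.01 -0.  ] op 0.0 q6 63.2
ee_pos: [0.5776, -0.112, 0.0097]
wrist_force: [0.2, 1.0, -0.1]
ee_pos: [0.5762, -0.1068, 0.0096]
wrist_force: [0.4, -3.8, 1.6]
ee_pos: [0.5747, -0.1008, 0.0096]
wrist_force: [0.7, -4.1, 3.9]
t 7.1 pos [ 0.5747 -0.1008  0.0096] rot [-9.003e+01 -3.000e-02  1.454e+01] F tool [-0.33 -3.88 -4.1 ] T [-0.87 -0.24  0.03] op 0.0004 q6 65.5
```

```bash
cat >> h.py <<'E'
def barend():
    # bar's free end along jig y from scene: end-face/top edge, and tip under bridge from top
    im=vision.camera("scene"); m=copper(im); xs=np.nonzero(m[200:250,190:300].any(0))[0]+190
    c=xs.min(); ys=np.nonzero(m[:,c:c+2].any(1))[0]
    b=vision.camera("top"); n,l,s,ce=cv2.connectedComponentsWithStats(copper(b)[180:212,205:240])
    print("scene left col",c,ys.min(),ys.max(),"top tip comps",[(k[0]+205,k[2],k[4]) for k in s[1:] if k[4]>10])
E
python3 -c "
from h import *
m=copper(cv2.imread('pics/scene0.png')[...,::-1].copy()); xs=np.nonzero(m[200:250,190:300].any(0))[0]+190;print(xs.min(), [proj('scene',[*jig(-.015,-y),.04])[0].round(1) for y in (.201,.165)])
barend();cv2.imwrite('pics/s6.png',cv2.resize(vision.camera('scene')[150:250,190:300,::-1],None,fx=6,fy=6,interpolation=cv2.INTER_CUBIC))"
```

```text
203 [array([202.6, 230.8]), array([215.6, 228.6])]
scene left col 208 230 237 top tip comps [(np.int32(220), np.int32(10), np.int32(101))]
```

View pics/s6.png

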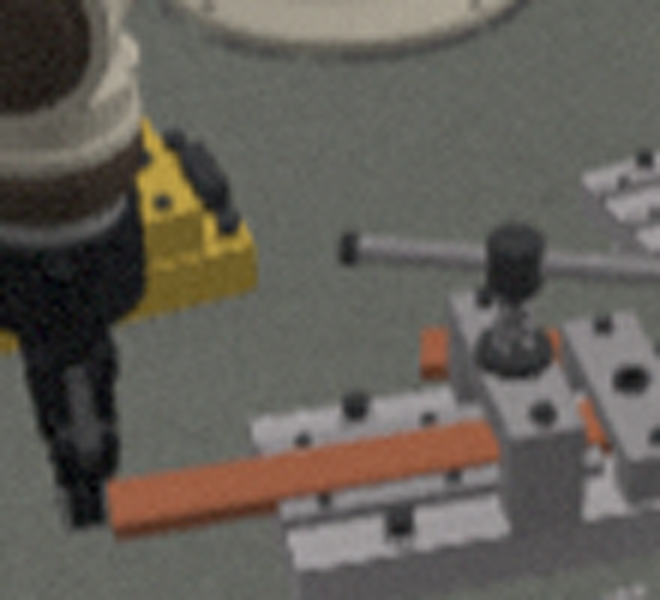

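```bash
python3 -m crank '0 0 .003 0 0 0;0 0 .006 0 0 0;0 0 .009 0 0 0'|sed -n '2p;4p'
python3 -m crank '0 0 .003 0 0 0;0 0 .006 0 0 0;0 0 .009 0 0 0'|sed -n '2p;4p'
python3 -m crank '0 0 .002 0 0 0;0 0 .004 0 0 0'|sed -n '2p;4p'
python3 -c "
from h import *
st();barend()"
```

```text
ee_pos: [0.5722, -0.0918, 0.0094]
wrist_force: [1.5, -4.0, 3.0]
ee_pos: [0.5699, -0.083, 0.0095]
wrist_force: [-0.2, -5.0, 3.1]
ee_pos: [0.5689, -0.0792, 0.0094]
wrist_force: [1.6, -4.6, 3.0]
t 8.05 pos [ 0.5689 -0.0792  0.0094] rot [-9.001e+01 -1.000e-02  1.456e+01] F tool [ 0.43 -3.02 -4.82] T [-1.   -0.29 -0.  ] op 0.0001 q6 67.5
scene left col 216 229 237 top tip comps [(np.int32(220), np.int32(10), np.int32(101))]
```

```bash
python3 -m crank '0 0 .001 0 0 0;0 0 .002 0 0 0'|sed -n '2p;4p'
python3 -m crank '0 0 .001 0 0 0;0 0 .002 0 0 0'|sed -n '2p;4p'
python3 -m crank '0 0 .001 0 0 0'|sed -n '2p;4p'
python3 -m crank '0 0 .001 0 0 0'|sed -n '2p;4p'
```

```text
ee_pos: [0.5684, -0.0775, 0.0093]
wrist_force: [1.1, -4.8, 2.6]
ee_pos: [0.5682, -0.0767, 0.0093]
wrist_force: [3.4, -14.3, 0.9]
ee_pos: [0.5682, -0.0767, 0.0094]
wrist_force: [4.7, -18.8, -1.3]
ee_pos: [0.5682, -0.0767, 0.0095]
wrist_force: [6.4, -22.7, -1.2]
```

Bar is home: the TCP stopped dead while the force rose to 23 N. Backing off, then on to the T-handle.

```bash
python3 -m crank '0 0 -.006 0 0 0;0 0 -.02 0 0 0;0 0 -.04 0 0 0;0 -.04 -.04 0 0 0;0 -.09 -.04 0 0 0;0 -.14 -.04 0 0 0;0 -.175 -.04 0 0 0;0 -.175 -.04 0 0 0' -0.05
python3 -c "
from h import *
a=np.radians(-98.7);p=J+.057*np.array([np.cos(a),np.sin(a)]);print(p)
barend();st();togo(*p,.175,171.3)"
```

```text
time: 9.55
ee_pos: [0.5792, -0.1127, 0.19]
tcp_rot: [-90.1, -0.4, 14.6]
wrist_force: [0.3, -0.5, -0.2]
opening: 0.0447
[0.51537813 0.03695585]
scene left col 216 229 235 top tip comps [(np.int32(220), np.int32(10), np.int32(102))]
t 9.65 pos [ 0.5779 -0.1124  0.1847] rot [-8.998e+01 -6.000e-02  1.456e+01] F tool [-0.66  0.95  1.21] T [-0.04 -0.01  0.01] op 0.0449 q6 64.4
shift [-0.0229  0.0097  0.1603] rv [ 1.2000e-03 -2.7356e+00  9.0000e-04] t 9.65 q [-11.    9.9  12.9  92.9   0.   64.4]
```

```bash
python3 -m crank '-.023 .01 .16 0 -1.2 0;-.023 .01 .16 0 -1.2 0;-.023 .01 .16 0 -1.2 0;-.023 .01 .16 0 -1.2 0;-.023 .01 .16 0 -1.2 0;-.023 .01 .16 0 -1.2 0;-.023 .01 .16 0 -1.2 0;-.023 .01 .16 0 -1.2 0' | head -3
python3 -m crank '0 0 0 0 -1.535 0;0 0 0 0 -1.535 0;0 0 0 0 -1.535 0;0 0 0 0 -1.535 0;0 0 0 0 -1.535 0;0 0 0 0 -1.535 0;0 0 0 0 -1.535 0;0 0 0 0 -1.535 0' | head -3
python3 -m crank '0 0 0 0 -.335 0;0 0 0 0 -.335 0;0 0 0 0 -.335 0;0 0 0 0 -.335 0' | head -3
python3 -c "
from h import *
st();togo(.5154,.037,.175,171.3)"
```

```text
time: 10.45
ee_pos: [0.5141, 0.0368, 0.1723]
tcp_rot: [-89.8, 0.0, 83.7]
time: 11.25
ee_pos: [0.5142, 0.0368, 0.1723]
tcp_rot: [-89.9, -0.2, 152.4]
time: 11.65
ee_pos: [0.5143, 0.0367, 0.1725]
tcp_rot: [-90.0, -0.2, 171.3]
t 11.65 pos [0.5143 0.0367 0.1725] rot [-89.99  -0.18 171.28] F tool [0.3  0.04 0.39] T [-0.01 -0.07  0.02] op 0.0448 q6 -77.2
shift [-0.001  -0.0025 -0.0005] rv [-0.0002 -0.0003  0.0032] t 11.65 q [  4.1  -0.2   0.8  91.1   0.  -77.2]
```

```bash
python3 -m crank '-.001 .03 0 0 0 0;-.001 .05 0 0 0 0;-.001 .065 0 0 0 0;-.001 .0745 0 0 0 0;-.001 .0745 0 0 0 0' 
python3 -m crank '0 0 0 0 0 0;0 0 0 0 0 0;0 0 0 0 0 0;0 0 0 0 0 0' .68 20
python3 -c "
from h import *
st();togo(.5154,.037,.098,171.3)
a=vision.camera('scene')[170:260,195:355,::-1];cv2.imwrite('pics/s7.png',cv2.resize(a,None,fx=5,fy=5,interpolation=cv2.INTER_CUBIC))"
```

```text
time: 12.15
ee_pos: [0.5153, 0.0366, 0.0985]
tcp_rot: [-90.0, -0.1, 171.2]
wrist_force: [0.3, -0.1, 0.2]
opening: 0.0448
time: 12.55
ee_pos: [0.5162, 0.0367, 0.1004]
tcp_rot: [-90.0, 0.0, 171.3]
wrist_force: [-0.6, 0.6, 0.7]
opening: 0.0138
t 12.55 pos [0.5162 0.0367 0.1004] rot [-9.0010e+01  4.0000e-02  1.7126e+02] F tool [ 0.71 -0.67 -0.46] T [0.06 0.07 0.01] op 0.0138 q6 -77.2
shift [ 0.0009  0.0024 -0.0002] rv [ 0.0002 -0.0008 -0.0007] t 12.55 q [  4.1  -0.3  -7.3  83.    0.  -77.2]
```

View pics/s7.png

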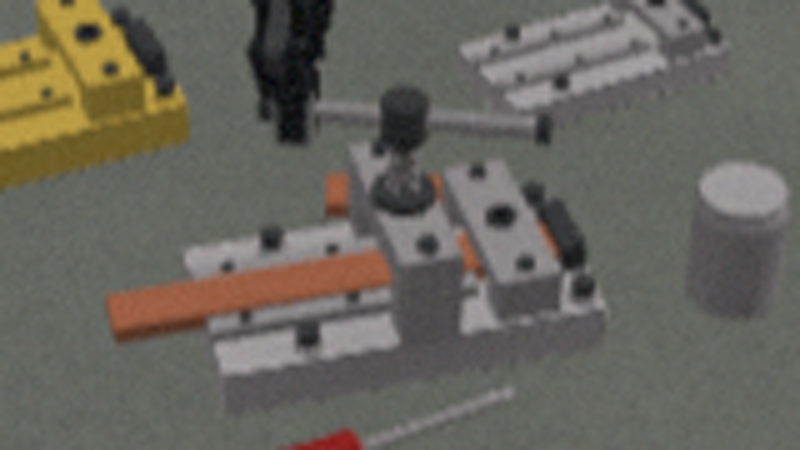

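```bash
cat >> h.py <<'E'
def tb():
    o=bot.get_obs(); d=o['ee_pos'][:2]-J; R=Ro.from_euler('xyz',o['tcp_rot'],degrees=True); F=R.inv().apply(o['wrist_force'])
    print("t",round(o['time'],2),"r",np.hypot(*d).round(4),"ang",np.degrees(np.arctan2(d[1],d[0])).round(1),"yaw",o['tcp_rot'][2].round(1),"z",o['ee_pos'][2].round(4),"Ft",F.round(1),"Tz",o['torque'][2].round(2),"q6",o['q'][5].round(1))
E
python3 -c "
from h import *
tb()"
python3 -m crank '.008 .0003 -.0006 0 .14 0;.0158 .0005 -.0022 0 .28 0;.0232 .0008 -.005 0 .42 0;.0303 .0011 -.0087 0 .56 0;.0367 .0013 -.0134 0 .7 0;.0424 .0016 -.019 0 .84 0;.0473 .0019 -.0253 0 .98 0;.0513 .0021 -.0322 0 1.12 0' >/dev/null
python3 -c "
from h import *
tb()"
python3 -m crank '.008 .0003 -.0006 0 .14 0;.0158 .0005 -.0022 0 .28 0;.0232 .0008 -.005 0 .42 0;.0303 .0011 -.0087 0 .56 0;.0367 .0013 -.0134 0 .7 0;.0424 .0016 -.019 0 .84 0;.0473 .0019 -.0253 0 .98 0;.0513 .0021 -.0322 0 1.12 0' >/dev/null
python3 -c "
from h import *
tb()"
```

```text
t 12.6 r 0.0572 ang -97.8 yaw 171.3 z 0.1003 Ft [0.9 0.3 0.6] Tz 0.03 q6 -77.2
t 13.4 r 0.0567 ang -160.9 yaw 106.7 z 0.0982 Ft [-9.7 -1.   2.3] Tz -0.02 q6 -7.5
t 14.2 r 0.0568 ang 134.1 yaw 42.6 z 0.0956 Ft [-9.1 -3.9  1.5] Tz 0.08 q6 62.9
```

```bash
python3 -m crank '.008 .0003 -.0006 0 .14 0;.0158 .0005 -.0022 0 .28 0;.0232 .0008 -.005 0 .42 0;.0303 .0011 -.0087 0 .56 0;.0367 .0013 -.0134 0 .7 0;.0424 .0016 -.019 0 .84 0;.0473 .0019 -.0253 0 .98 0;.0513 .0021 -.0322 0 1.12 0' >/dev/null
python3 -c "
from h import *
tb()"
python3 -m crank '.008 .0003 -.0006 0 .14 0;.0158 .0005 -.0022 0 .28 0' >/dev/null
python3 -c "
from h import *
tb()"
python3 -m crank '.008 .0003 -.0006 0 .14 0;.0158 .0005 -.0022 0 .28 0' >/dev/null
python3 -c "
from h import *
tb()"
```

```text
t 15.0 r 0.0568 ang 69.3 yaw -21.5 z 0.0933 Ft [-9.3 -1.4 -1.4] Tz 0.08 q6 126.6
t 15.2 r 0.0568 ang 53.3 yaw -37.6 z 0.0927 Ft [-8.9 -2.  -3.6] Tz 0.1 q6 141.5
t 15.4 r 0.0568 ang 37.2 yaw -53.6 z 0.0922 Ft [-9.1 -0.1 -5.2] Tz 0.08 q6 156.2
```

```bash
python3 -m crank '0 0 0 0 0 0;0 0 0 0 0 0;0 0 0 0 0 0;0 -.03 0 0 0 0;0 -.06 0 0 0 0;0 -.06 0 0 0 0;0 -.06 -.05 0 -.14 0;0 -.06 -.1 0 -.28 0' -.05 |head -3
python3 -m crank '0 0 0 0 -1.16 0;0 0 0 0 -1.16 0;0 0 0 0 -1.16 0;0 0 0 0 -1.16 0;0 0 0 0 -1.16 0;0 0 0 0 -1.16 0;0 0 0 0 -1.16 0;0 0 0 0 -1.16 0'|head -3
python3 -m crank '0 0 0 0 -1.15 0;0 0 0 0 -1.15 0;0 0 0 0 -1.15 0;0 0 0 0 -1.15 0;0 0 0 0 -1.15 0;0 0 0 0 -1.15 0;0 0 0 0 -1.15 0;0 0 0 0 -1.15 0'|head -3
python3 -c "
from h import *
tb();a=np.radians(-143.6);p=J+.057*np.array([np.cos(a),np.sin(a)]);togo(*p,.152,126.4)
im=vision.camera('top');cv2.imwrite('pics/t8.png',cv2.resize(im[150:250,180:330,::-1],None,fx=5,fy=5,interpolation=cv2.INTER_CUBIC))"
```

```text
time: 16.2
ee_pos: [0.4896, 0.0671, 0.1509]
tcp_rot: [-90.1, 0.1, -36.8]
time: 17.0
ee_pos: [0.4903, 0.0674, 0.1522]
tcp_rot: [-90.0, -0.0, 29.6]
time: 17.8
ee_pos: [0.4903, 0.0674, 0.1522]
tcp_rot: [-90.0, 0.0, 95.5]
t 17.8 r 0.0425 ang -142.4 yaw 95.5 z 0.1522 Ft [ 0.7 -0.7  0.4] Tz 0.0 q6 2.4
shift [-0.0067  0.0002  0.0129] rv [ 1.0e-04 -5.4e-01 -1.0e-04] t 17.8 q [ 7.8 -3.4 -4.6 88.8 -0.   2.4]
```

View pics/t8.png

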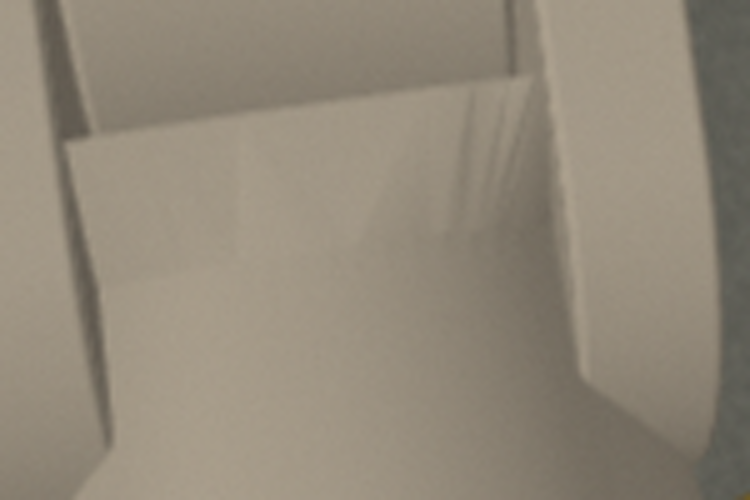

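The top camera is blocked by the arm, so that picture gives nothing. I'll go on from the geometry, feeling for contact.

```bash
python3 -m crank '-.0067 0 .013 0 -.54 0;-.0067 0 .013 0 -.54 0;-.0067 0 .013 0 -.54 0;-.0067 0 .013 0 -.54 0;-.0067 .03 .013 0 -.54 0;-.0067 .05 .013 0 -.54 0;-.0067 .06 .013 0 -.54 0;-.0067 .06 .013 0 -.54 0'|head -5
python3 -m crank '0 0 0 0 0 0;0 0 0 0 0 0;0 0 0 0 0 0;0 0 0 0 0 0' .68 20 |tail -2
python3 -c "
from h import *
tb()"
python3 -m crank '.004 .0001 -.0001 0 .07 0;.008 .0003 -.0006 0 .14 0' >/dev/null
python3 -c "
from h import *
tb()"
```

```text
time: 18.65
ee_pos: [0.4772, 0.0594, 0.0913]
tcp_rot: [-89.9, -0.1, 126.0]
wrist_force: [0.6, -0.6, -0.2]
opening: 0.045
wrist_force: [2.1, -3.5, 3.0]
opening: 0.0136
t 19.05 r 0.0567 ang -142.9 yaw 126.0 z 0.0935 Ft [-4.1 -3.   0.4] Tz -0.01 q6 -28.9
t 19.25 r 0.0565 ang -150.3 yaw 117.8 z 0.0933 Ft [-9.5 -3.5  1.1] Tz 0.08 q6 -19.8
```

```bash
python3 -m crank '.004 .0001 -.0001 0 .07 0;.008 .0003 -.0006 0 .14 0' >/dev/null
python3 -c "
from h import *
tb()"
python3 -m crank '.004 .0001 -.0001 0 .07 0;.008 .0003 -.0006 0 .14 0' >/dev/null
python3 -c "
from h import *
tb()"
python3 -m crank '.004 .0001 -.0001 0 .07 0;.008 .0003 -.0006 0 .14 0' >/dev/null
python3 -c "
from h import *
tb()"
```

```text
t 19.45 r 0.0566 ang -158.5 yaw 109.7 z 0.0929 Ft [-9.5 -4.4  0.9] Tz 0.05 q6 -10.9
t 19.65 r 0.0567 ang -166.7 yaw 101.7 z 0.0926 Ft [-9.3 -5.9  2.2] Tz 0.07 q6 -1.9
t 19.85 r 0.0567 ang -174.8 yaw 93.7 z 0.0922 Ft [-9.5 -5.2  0.9] Tz 0.06 q6 7.1
```

```bash
python3 -m crank '.004 .0001 -.0001 0 .07 0;.008 .0003 -.0006 0 .14 0' >/dev/null
python3 -c "
from h import *
tb()"
python3 -m crank '.004 .0001 -.0001 0 .07 0;.008 .0003 -.0006 0 .14 0' >/dev/null
python3 -c "
from h import *
tb()"
```

```text
t 20.05 r 0.0567 ang 177.0 yaw 85.7 z 0.0918 Ft [-9.3 -5.8  1.2] Tz 0.11 q6 16.1
t 20.25 r 0.0567 ang 168.9 yaw 77.7 z 0.0914 Ft [-8.8 -4.2 -0.3] Tz 0.05 q6 25.0
```

```bash
python3 -m crank '.004 .0001 -.0001 0 .07 0;.008 .0003 -.0006 0 .14 0' >/dev/null
python3 -c "
from h import *
tb()"
```

```text
t 20.45 r 0.0567 ang 160.8 yaw 69.6 z 0.091 Ft [-9.6 -5.4  0.1] Tz 0.07 q6 33.8
```

```bash
python3 -m crank '.004 .0001 -.0001 0 .07 0;.008 .0003 -.0006 0 .14 0' >/dev/null
python3 -c "
from h import *
tb()"
python3 -m crank '.004 .0001 -.0001 0 .07 0;.008 .0003 -.0006 0 .14 0' >/dev/null
python3 -c "
from h import *
tb()"
```

```text
t 20.65 r 0.0567 ang 152.8 yaw 61.6 z 0.0906 Ft [-9.9 -5.  -0.9] Tz 0.05 q6 42.6
t 20.85 r 0.0567 ang 145.1 yaw 53.6 z 0.0903 Ft [-12.1  -6.7  -0.8] Tz 0.12 q6 51.2
```

Bearing now. Smaller steps from here, aiming for about 14.2 N (1.5 times the free 9.4 N).

```bash
python3 -m crank '.002 .0001 0 0 .035 0;.002 .0001 0 0 .035 0' >/dev/null
python3 -c "
from h import *
tb()"
```

```text
t 21.05 r 0.0568 ang 143.2 yaw 51.7 z 0.0901 Ft [-12.1  -5.9  -2.5] Tz 0.06 q6 53.3
```

```bash
python3 -m crank '.004 .0001 -.0001 0 .07 0' >/dev/null
python3 -c "
from h import *
tb()"
```

```text
t 21.15 r 0.0567 ang 139.7 yaw 47.7 z 0.09 Ft [-13.6  -7.   -2. ] Tz 0.14 q6 57.5
```

```bash
python3 -m crank '.0025 .0001 0 0 .045 0' >/dev/null
python3 -c "
from h import *
tb()"
```

```text
t 21.25 r 0.0568 ang 137.1 yaw 45.0 z 0.0898 Ft [-14.6  -8.   -2.4] Tz 0.12 q6 60.4
```

14.6 N, 1.55 times free: firm. Letting go.

```bash
python3 -m crank '0 0 0 0 0 0;0 0 0 0 0 0;0 0 0 0 0 0;0 -.03 0 0 0 0;0 -.06 0 0 0 0;0 -.1 0 0 0 0;0 -.12 0 0 0 0;0 -.12 0 0 0 0' -.05 |head -3
python3 -c "
from h import *
tb();togo(.25,.35,.22,45)"
```

```text
time: 22.05
ee_pos: [0.485, 0.1341, 0.2129]
tcp_rot: [-90.1, -0.3, 45.2]
t 22.05 r 0.0564 ang 133.7 yaw 45.2 z 0.2129 Ft [-0.2  0.2  0.5] Tz 0.01 q6 60.2
shift [-0.0122 -0.0079  0.3189] rv [0.0023 0.0041 0.0047] t 22.05 q [15.4 -1.7  3.8 95.1  0.  60.2]
```

```bash
python3 -m crank '-.012 -.008 .319 0 0 0;-.012 -.008 .319 0 0 0;-.012 -.008 .319 0 0 0;-.012 -.008 .319 0 0 0;-.012 -.008 .319 0 0 0;-.012 -.008 .319 0 0 0;-.012 -.008 .319 0 0 0;-.012 -.008 .319 0 0 0' |head -3
python3 -c "
from h import *
barend()
t=vision.camera('top');m=copper(t);n,l,s,c=cv2.connectedComponentsWithStats(m)
a=np.radians(JY);Q=np.array([[np.cos(a),-np.sin(a)],[np.sin(a),np.cos(a)]])
for i in range(1,n):
    if s[i,4]>15:
        ys,xs=np.nonzero(l==i);P=np.array([(ray('top',p,.04)[:2]-J) for p in zip(xs,ys)])@Q*1000;print(s[i],P.min(0).round(1),P.max(0).round(1))
u=cv2.resize(t[120:250,140:340,::-1],None,fx=3,fy=3,interpolation=cv2.INTER_CUBIC)[:, :600]
v=cv2.resize(vision.camera('scene')[170:285,195:375,::-1],(600,200*2-190),interpolation=cv2.INTER_CUBIC)
cv2.imwrite('pics/end.png',np.vstack([u,v]))"
```

```text
time: 22.85
ee_pos: [0.2469, 0.3512, 0.2166]
tcp_rot: [-90.0, 0.1, 45.5]
scene left col 216 229 234 top tip comps [(np.int32(220), np.int32(8), np.int32(36))]
[243 170  63  27 783] [ -14.7 -164.6] [ 16.2 -17.8]
[220 190   8   8  35] [ 0. 20.] [14.9 38.1]
[200 196   6  13  50] [-14.2  76.9] [14.4 85.9]
[218 232  38  14 473] [-126.8  -17.4] [-77.4  70.6]
```

```bash
python3 -c "
from h import *
a=vision.camera('top').astype(int);b=cv2.imread('pics/top0.png')[...,::-1].astype(int)
for n,(x,y,w,h) in dict(tin=(138,185,30,28),driver=(210,122,78,45),offcut=(214,228,46,22)).items(): print(n,np.abs(a-b)[y:y+h,x:x+w].mean().round(1))
bot.job_done()"
```

```text
tin 0.9
driver 1.7
offcut 0.9
the job is handed in; nothing more can be done
```

The busbar is home against the end stop and clamped firm. I handed the job in at about 23 s of the 72 s allowed.

- **Sliding it in:** I pushed the bar in with the shut fingers until it stopped dead and the force rose to 23 N. The first pass went over the bar without touching it. The fingertips really stand about 32 mm higher than the reported tool position implies, so I lowered the tool by that much and pushed again.
- **Tightening:** I turned the T-handle clockwise with the fingers loose round it, in two strokes, about 5.4 rad in all. The free force was about 9.4 N. I stopped at 14.6 N, inside the 14 to 16 N firm band, about 0.83 to 0.93 N m.
- **Last checks:** After letting go, the top camera put the bar's ends at y = -164.6 and +85.9 mm in the jig's frame. Home is -165 and +85, so they agree within about 1 mm. The oil tin, screwdriver and offcut look unchanged from the first picture.
- **Not checked:** One top picture during the handle work was useless because the arm blocked it. I could not view the closing picture because the 12-picture limit was reached, so the final check rests on measured pixels. I did not tug on the bar to test the clamp.

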